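# Back off the winder brake wing nut between the spokes and flip the keeper open

## Robot

A 7-joint arm with a two-finger parallel gripper is mounted at the origin on the work surface. World frame = base frame: x ahead of the robot, y to its left, z up, the work surface at z = 0. Lengths are in m, angles in rad, forces in N, time in s.
With the tool pointing down it reaches from about 0.4 to 0.85 m from the base axis. Payload 10.4 kg.
Tool frame: the origin (TCP) lies midway between the tips of the shut fingers; the grasp point (between the pads) lies 19 mm behind it; z points along the fingers, y is the line along which they close (so a half turn about z gives the same grasp; the last joint's range is limited). The gripper opens to 87 mm and grips with 3 to 60 N. Pads are 19 mm wide; open, the fingers measure 117 mm over their backs; the gripper's body (75 mm by 190 mm) begins 51 mm behind the grasp point.
Start: joints at [-1.319, 0.332, -0.065, 1.46, 0.022, 1.35, -0.088], TCP at [0.17, 0.602, 0.223] pointing down, gripper open.
Joint ranges: [-2.6, 2.6], [-0.5, 2.12], [-1.47, 1.34], [0.16, 2.42], [-1.27, 4.41], [0.06, 2.06], [-2.6, 2.6]. Speed limits (rad/s): [2.22, 2.22, 2.79, 2.79, 3.14, 3.14, 3.14].

## Interface

Orientations are given as a unit quaternion [x, y, z, w].
In Python, from bench import r gives the robot as it stands.
- The arm moves only by the tool arm_command, never from a script. Its argument "moves" is one flat list of numbers, 4 for each row, row after row: the shift along the tool's x, y, z in cm, then the turn about the tool's z in degrees. A call has 1 to 12 rows; each row shifts and turns the commanded pose from where the row before left it, along the tool's axes as they then stand; what a row does not reach is not made up. A row lasts 1/12 s, in which the tool goes at most 41.7 mm and 7.16 degrees, less where a joint would pass 70% of its speed; a pose out of reach is approached as far as the arm can. A call with a gripper value outside its range is refused whole. "fingers" is the opening in per cent of the stroke, from 0 (shut) to 100 (fully open), set as the call begins (left out, the last holds). The fingers move at their own pace and stop on an object; "squeeze" is the grip in N (left out, the last holds). Time passes only in rows, so rows that do not move let the fingers close. It gives the time, the measured TCP pose, the force, the opening and the grip force at its end, in the units of the state.
- r.read_state(): the state, without advancing time (a new reading comes with each control period).
- r.camera(name): name is "side" or "top" or "wrist"; returns the picture (400x640x3 uint8, red, green, blue); there is no depth.
- r.camera_info(name): a dict with "fx", "fy", "cx", "cy" (pixels), "origin" and "attitude" of the camera in the world. Camera axes: x right, y up, looking along -z (the intrinsics and any distortion apply to the point x, -y, -z); pixel columns grow to the right and rows downward; lengths in m; the calibration is good to about 2 mm. A picture is of the moment at which its call begins: read the wrist's pose just before it. camera_info takes no time and is no camera call; for the wrist camera it gives the pose at the moment of the call.
- r.close_job(): hands the job in; it is judged then, once.
The state is a dict: "time": time; "joint_positions": joint angles; "joint_vel": joint speeds; "joint_torque": joint torques, N m; "ee_pos": TCP position; "eef_rot": TCP orientation; "ft_force": force on the tool from outside, world axes, zero at the start; "torque": the same for the moment, N m; "width": finger opening in m; "grip_force": force on a finger pad.
Only numpy, scipy, OpenCV 4.12 (cv2) and the standard library are available. Lean on these libraries where they do the work, as an engineer would, in place of code of your own. Each camera call takes 0.05 s, during which the arm holds its last target. There are 200 camera calls.

## Task

Free the carrier of the flat film winder. First let off the brake: turn the long wing nut under the three-spoked carrier counter-clockwise (seen from above), reaching its wings between the spokes in short arcs, until it comes to its stop and turns no further; then swing the keeper bar that is hooked over the carrier's rim up and over past its balance point so that it stays open by itself. Leave the can, the loupe and the film core where they are.

Things in the scene. Friction and masses are not known exactly. Their poses are not given: they have to be found in the camera images.
- winder: Flat film winder, fixed to the bench. Origin on the bench under its spindle, z up. Dark round base (radius 112 mm, top at z 24 mm), on it a drum (radius 36, top at 42) and a fixed spindle (radius 8, top at 104). A three-spoked carrier lies over the wing nut; the keeper stands on the winder's own +y side. Below, angles are counter-clockwise from the winder's own +x.
- carrier (a point): Centre of the top of the carrier, on the spindle axis, 87 mm above the bench: a fixed flat aluminium wheel, z 82 to 87 mm, hub radius 24 mm, rim from radius 106 to 113 mm, three spokes 8 mm wide at 90, 210 and 330 degrees. The wide openings between them (middles at 30, 150, 270 degrees) are the only way to the nut. Axes as the winder's.
- brake_nut (a joint): Angle of the steel wing nut about the upright spindle, rad; grows counter-clockwise from above (loosening) to a hard stop at 2.6; starts between 0.25 and 0.95. Stiff (0.35 N m of friction), stays where left, does not rise. Wing A points at 0.4 rad + this value, wing B opposite. The wings pass under the spokes with 4 mm to spare; fingers do not.
- wing_a (a point): Point in wing A, 75 mm from the spindle axis, 68 mm above the bench, mid-thickness: a good place to pinch it across its 8 mm. x axis outward along the wing, z up. The nut has two straight opposite wings, 176 mm tip to tip: upright plates 8 mm thick, z 50 to 78 mm from radius 42 to 88 mm (z 51 to 69 nearer in); hub radius 19 mm.
- wing_b (a point): The same point in the opposite wing B (75 mm from the axis, 68 mm above the bench); x axis points inward, towards the spindle.
- keeper (a joint): Angle of the keeper, rad: 0 at the start, lying level with its nose over the carrier's rim; grows as it swings up and outward, away from the spindle; in balance upright near 1.57; a stop at 2.3. Hardly any friction, mass 100 to 210 g: it falls back shut when left below balance and falls open to the stop beyond it.
- keeper_grip (a point): Point inside the keeper, mid-section, 60 mm from its hinge (135 mm from the spindle when shut). The keeper is a straight steel bar 16 mm wide (along the winder's x), 12 mm high (z 89 to 101 mm when shut), its nose 86 mm from the hinge. Below this point the space is free down to the foot at z 18 mm.
- keeper_hinge (a point): Fixed point on the keeper's hinge axis, which lies along the winder's x, 195 mm from the spindle on the winder's +y side, 95 mm above the bench, in a dark fork post 36 mm wide, 24 mm deep, top at z 110 mm.
- film_can: Bystander: closed flat round metal film can, 136 mm across, 31 mm high, loose; origin under its centre.
- loupe: Bystander: black loupe, 48 mm across, 55 mm high, loose; origin under its centre.
- film_core: Bystander: white plastic film core, a ring 76 mm across with a 26 mm hole, 16 mm high, loose; origin under its centre.

How it is judged:
By the outcome, as a careful person would: the job done as asked, in the order asked, and still so for the second after the job is handed in, with the robot touching nothing.
It also fails if it takes over 64 s, if anything falls off the work surface, if the arm or the gripper's body presses on something with over 40 N, if the wrist force passes 120 N, or if a joint passes its speed limit or range.

## Working session

There is one attempt and no reset: what is moved stays moved. The work goes in short steps, Python scripts to look and compute and a tool call to move; the robot and the scene stay as the last step left them, time stands still between calls to the robot, and variables do not carry over. Pictures are saved under pics/ and viewed, at most 10 in all, crops included, and the job is handed in when it is done.

Besides the shell and the picture viewer there is one more tool, called after "Emit:" in YAML: its name, and indented under it one key for each argument. arm_command: Moves the arm, as the interface text tells. Its arguments: {"type":"object","properties":{"moves":{"type":"array"},"fingers":{"type":"number"},"squeeze":{"type":"number"}},"required":["moves"]}

```bash
mkdir -p pics; ls; python3 - <<'E'
from bench import r
import cv2,numpy as np
s=r.read_state();print(s['time'],s['ee_pos'],s['eef_rot'],s['width'],s['ft_force'])
for n in('top','side'):
    im=r.camera(n);cv2.imwrite(f'pics/{n}0.png',im[:,:,::-1]);print(n,r.camera_info(n))
E
```

```text
pics
0.0 [0.16946887 0.60118159 0.22175747] [ 1.36934961e-01  9.90579789e-01 -7.02058696e-04 -7.44647570e-05] 0.08738814873892654 [-0.55580712 -0.44456291 -0.1217769 ]
top {'fx': 400.94716537585884, 'fy': 400.94716537585884, 'cx': 321.2489608330321, 'cy': 198.44845711576733, 'origin': array([ 0.47348041, -0.07732381,  0.99023784]), 'attitude': array([ 0.03983892, -0.03443562, -0.70486787,  0.70738133])}
side {'fx': 403.82914574246047, 'fy': 403.82914574246047, 'cx': 321.4065895399854, 'cy': 202.83775577932465, 'origin': array([0.09992946, 0.41508012, 0.59656514]), 'attitude': array([-0.16916991,  0.42123101,  0.82642994, -0.33310588])}
```

View pics/top0.png

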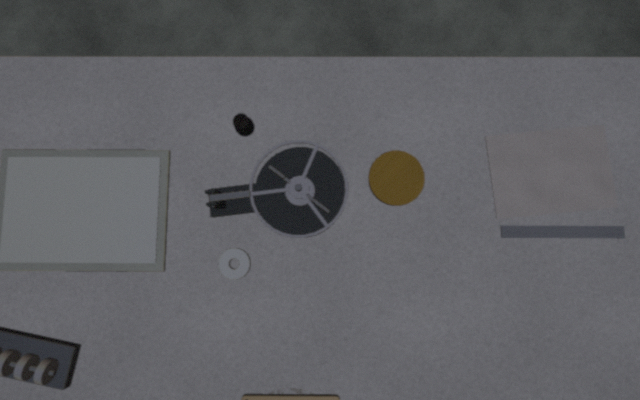

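View pics/side0.png

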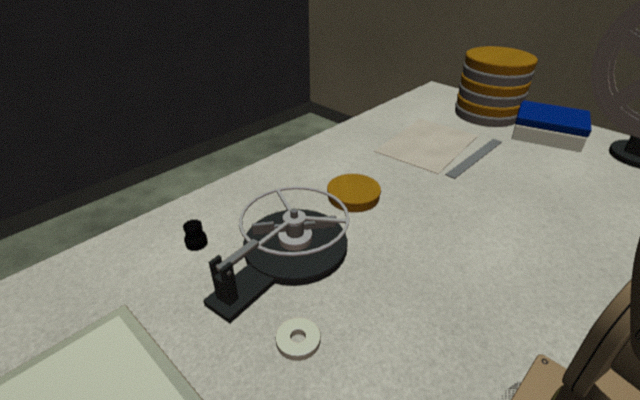

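```bash
cat > h.py <<'E'
import numpy as np,cv2
from scipy.spatial.transform import Rotation as R
def ray(ci,uv):
    uv=np.atleast_2d(uv).astype(float)
    d=np.c_[(uv[:,0]-ci['cx'])/ci['fx'],-(uv[:,1]-ci['cy'])/ci['fy'],-np.ones(len(uv))]
    return np.array(ci['origin']),d@R.from_quat(ci['attitude']).as_matrix().T
def onz(ci,uv,z):
    o,d=ray(ci,uv); return o+d*((z-o[2])/d[:,2])[:,None]
def proj(ci,P):
    c=(np.atleast_2d(P)-ci['origin'])@R.from_quat(ci['attitude']).as_matrix()
    return np.c_[ci['cx']-ci['fx']*c[:,0]/c[:,2],ci['cy']+ci['fy']*c[:,1]/c[:,2]]
def ortho(ci,im,z,cen,half=0.2,n=600):
    # up=+x, left=+y ; pixel = n/(2half) per m
    j,i=np.meshgrid(np.arange(n),np.arange(n)); k=2*half/n
    P=np.c_[(cen[0]+half-i*k).ravel(),(cen[1]+half-j*k).ravel(),np.full(n*n,z)]
    m=proj(ci,P).astype(np.float32).reshape(n,n,2)
    return cv2.remap(im,m[...,0],m[...,1],cv2.INTER_CUBIC)
E
python3 - <<'E'
from bench import r
from h import *
im=cv2.imread('pics/top0.png');ci=r.camera_info('top')
c=onz(ci,[298,188],.087)[0];print(c)
g=cv2.cvtColor(im,cv2.COLOR_BGR2GRAY)
o=ortho(ci,im,.087,c,.2,600);cv2.imwrite('pics/o.png',np.clip(o*1.8,0,255).astype(np.uint8))
# dark disc of base + opening -> outer boundary
si=cv2.imread('pics/side0.png');cs=r.camera_info('side')
cv2.imwrite('pics/sc.png',np.clip(cv2.resize(si[170:330,180:380],None,fx=4,fy=3.75,interpolation=cv2.INTER_CUBIC)*1.3,0,255).astype(np.uint8)[:600])
E
```

```text
[ 0.59244984 -0.01729323  0.087     ]
```

View pics/o.png

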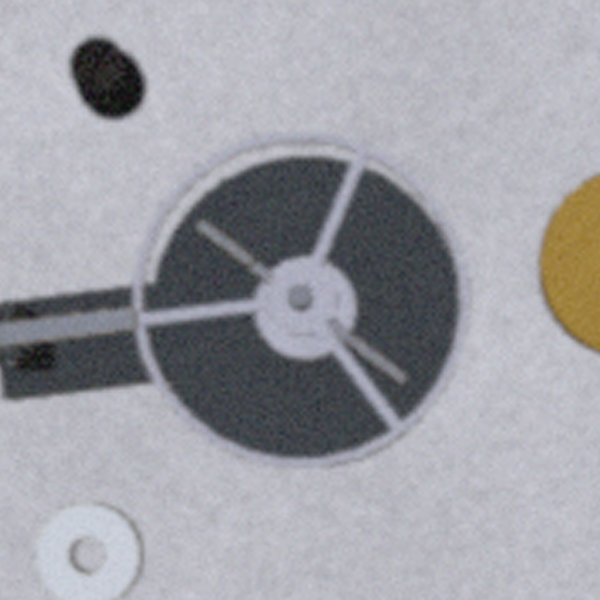

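```bash
cat >> h.py <<'E'
def bil(g,uv): return cv2.remap(g,uv[:,0].astype(np.float32).reshape(-1,1),uv[:,1].astype(np.float32).reshape(-1,1),cv2.INTER_LINEAR).ravel()
def ridge(ci,g,z,c,ang,rs,w=.014):
    "points of bright radial bar centreline near direction ang"
    out=[];u=np.array([np.cos(ang),np.sin(ang)]);n=np.array([-u[1],u[0]]);t=np.linspace(-w,w,57)
    for q in rs:
        P=c[:2]+u*q+t[:,None]*n; v=bil(g,proj(ci,np.c_[P,np.full(57,z)]))
        v=np.clip(v-(np.median(v)+np.max(v))/2.,0,None); out.append(c[:2]+u*q+n*(v@t)/v.sum())
    return np.array(out)
def winder(ci,g,c,yaw):
    from scipy.optimize import least_squares
    rs=np.linspace(.035,.098,30);S=[np.radians(a) for a in(90,210,330)]
    for _ in range(3):
        pts=[ridge(ci,g,.087,c,yaw+a,rs) for a in S]
        f=lambda p:np.concatenate([(q-p[:2])@[-np.sin(p[2]+a),np.cos(p[2]+a)] for q,a in zip(pts,S)])
        s=least_squares(f,[*c[:2],yaw],loss='soft_l1',f_scale=.001);c,yaw=s.x[:2],s.x[2]
    return c,yaw,np.sqrt(np.mean(s.fun**2))
def wing(ci,g,c,a):
    for _ in range(4):
        d=[]
        for b in(a,a+np.pi):
            p=ridge(ci,g,.078,c,b,np.linspace(.046,.084,20),.012)-c; d.append(np.median(np.arctan2(p[:,1],p[:,0])-b+np.pi)%(2*np.pi)-np.pi)
        d=[(x+np.pi)%(2*np.pi)-np.pi for x in d];a+=np.mean(d)
    return a,d
E
python3 - <<'E'
from bench import r
from h import *
im=cv2.imread('pics/top0.png');ci=r.camera_info('top');g=cv2.cvtColor(im,cv2.COLOR_BGR2GRAY).astype(np.float32)
c,y,e=winder(ci,g,np.array([.5905,-.0185]),np.radians(7));print(c,np.degrees(y),e)
a,d=wing(ci,g,c,np.radians(52));print('wing world deg',np.degrees(a),np.degrees(d),'q',a-y-.4)
u=np.array([-np.sin(y),np.cos(y)]);p=c+u*.135;h=c+u*.195
print('grip',p,'hinge',h,'px',proj(ci,[[*p,.101],[*h,.11],[*c,.104]]))
cs=r.camera_info('side');print('side px',proj(cs,[[*p,.101],[*h,.11],[*c,.104]]))
R0=R.from_quat(r.read_state()['eef_rot']).as_matrix();print(R0)
E
```

```text
[ 0.59312018 -0.01743686] 7.2031378992762995 0.0007505216271262049
wing world deg 52.57450066786042 [-0.00220326  0.01925266] q 0.39187966642856287
grip [0.57619286 0.1164977 ] hinge [0.5686696  0.17602417] px [[237.71883057 194.21471465]
 [209.90525994 197.03985288]
 [297.57116447 186.70509439]]
side px [[245.93999691 247.04518966]
 [220.06482252 262.19997055]
 [293.65251098 209.82552321]]
[[-9.62485852e-01  2.71331742e-01 -2.65058367e-04]
 [ 2.71331860e-01  9.62485077e-01 -1.22429865e-03]
 [-7.70763621e-05 -1.25028891e-03 -9.99999215e-01]]
```

View pics/sc.png

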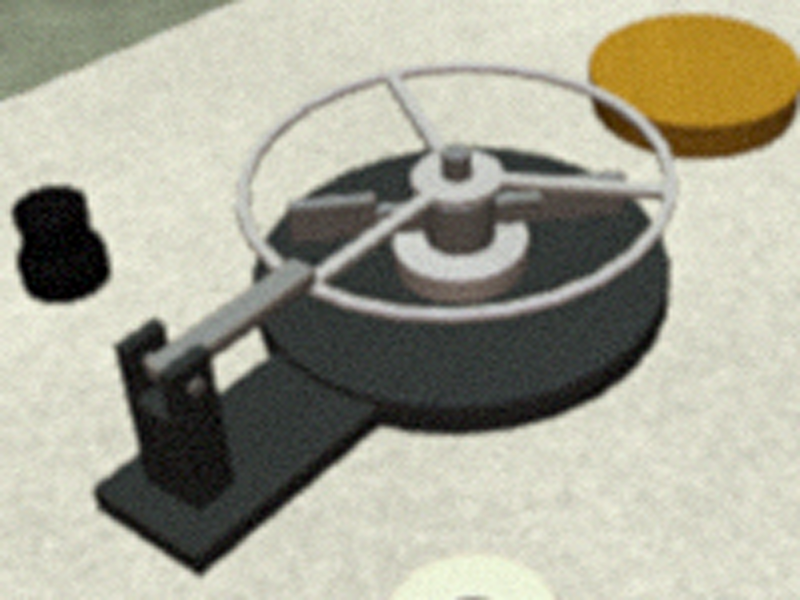

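```bash
cat > plan.py <<'E'
import sys
from bench import r
from h import *
C=np.array([.5931,-.0174]);Y=np.radians(7.2)
def rows(wps,smax=38.,tmax=6.8,dec=2):
    "wps: list of (x,y,z,psi_deg[,n]); prints rows from the measured pose, shifts in cm"
    s=r.read_state();M=R.from_quat(s['eef_rot']).as_matrix();p=np.array(s['ee_pos']);psi=np.degrees(np.arctan2(M[1,1],M[0,1]))
    out=[]
    for w in wps:
        t=np.array(w[:3]);d=t-p;dp=w[3]-psi
        n=max(int(np.ceil(np.linalg.norm(d)*1000/smax)),int(np.ceil(abs(dp)/tmax)),w[4] if len(w)>4 else 1)
        p0,a0=p.copy(),psi
        for i in range(1,n+1):
            q=p0+d*i/n-p;a=np.radians(psi)
            y=np.array([np.cos(a),np.sin(a),0]);x=np.array([-np.sin(a),np.cos(a),0])
            rw=[round(100*q@x,dec),round(100*q@y,dec),round(-100*q[2],dec),round(-(a0+dp*i/n-psi),1)]
            out.append(rw);p=p+(rw[0]*x+rw[1]*y)/100-np.array([0,0,rw[2]/100]);psi-=rw[3]
    print('t',round(s['time'],2),'pos',np.round(s['ee_pos'],4),'psi',np.round(np.degrees(np.arctan2(M[1,1],M[0,1])),1),'F',np.round(s['ft_force'],1),'n',len(out))
    for i in range(0,len(out),12): print(','.join(f'{v:g}' for w in out[i:i+12] for v in w))
def pol(loc,rr,z,psi,n=1):
    a=Y+np.radians(loc);return (C[0]+rr*np.cos(a),C[1]+rr*np.sin(a),z,psi,n)
E
python3 - <<'E'
from plan import *
rows([pol(29,.069,.2,37.2)],dec=1)
E
```

```text
t 0.1 pos [0.1695 0.6012 0.2219] psi 74.3 F [-0.  -1.   0.5] n 20
-3.1,-2.1,0.1,1.9,-3.2,-2.1,0.1,1.8,-3.2,-1.9,0.1,1.9,-3.3,-1.8,0.1,1.8,-3.3,-1.7,0.1,1.9,-3.4,-1.6,0.2,1.8,-3.4,-1.5,0.1,1.9,-3.5,-1.4,0.1,1.8,-3.6,-1.3,0.1,1.9,-3.5,-1.1,0.1,1.8,-3.6,-1.1,0.1,1.9,-3.7,-0.9,0.1,1.8
-3.6,-0.8,0.1,1.9,-3.7,-0.7,0.1,1.8,-3.7,-0.5,0.1,1.9,-3.8,-0.5,0.1,1.8,-3.7,-0.3,0.2,1.9,-3.8,-0.2,0.1,1.9,-3.7,-0.1,0.1,1.8,-3.8,0.1,0.1,1.9
```

Emit:
arm_command:
  moves: [-3.1, -2.1, 0.1, 1.9, -3.2, -2.1, 0.1, 1.8, -3.2, -1.9, 0.1, 1.9, -3.3, -1.8, 0.1, 1.8, -3.3, -1.7, 0.1, 1.9, -3.4, -1.6, 0.2, 1.8, -3.4, -1.5, 0.1, 1.9, -3.5, -1.4, 0.1, 1.8, -3.6, -1.3, 0.1, 1.9, -3.5, -1.1, 0.1, 1.8, -3.6, -1.1, 0.1, 1.9, -3.7, -0.9, 0.1, 1.8]
  fingers: 0
  squeeze: 15

```text
time: 1.1
ee_pos: [0.4579, 0.2529, 0.2094]
eef_rot: [0.326, 0.945, 0.0, -0.0]
ft_force: [1.1, 0.6, 0.1]
width: 0.0152
grip_force: 0.0
```

Emit:
arm_command:
  moves: [-3.6, -0.8, 0.1, 1.9, -3.7, -0.7, 0.1, 1.8, -3.7, -0.5, 0.1, 1.9, -3.8, -0.5, 0.1, 1.8, -3.7, -0.3, 0.2, 1.9, -3.8, -0.2, 0.1, 1.9, -3.7, -0.1, 0.1, 1.8, -3.8, 0.1, 0.1, 1.9, 0, 0, 0, 0, 0, 0, 0, 0]

```text
time: 1.93
ee_pos: [0.6498, 0.0209, 0.1994]
eef_rot: [0.447, 0.895, -0.001, -0.0]
ft_force: [-0.2, 1.3, -0.9]
width: 0.0004
grip_force: 0.0
```

```bash
python3 - <<'E'
from plan import *
s=r.read_state();print(s['width'],np.round(s['joint_positions'],2))
im=r.camera('wrist');cv2.imwrite('pics/w1.png',im[:,:,::-1]);print(r.camera_info('wrist'))
print(proj(r.camera_info('wrist'),[pol(a,.06,.087,0)[:3] for a in (330,90,210)]+[pol(45.4,.075,.078,0)[:3],[*C,.104]]))
rows([pol(29,.069,.2,37.2,1)],dec=2)
rows([pol(29,.069,.12,37.2,3),pol(29,.069,.057,37.2,4)],dec=2)
E
```

```text
0.00041871931923583375 [-0.46  0.42  0.48  1.44 -0.2   1.32  0.68]
{'fx': 307.7463385640069, 'fy': 307.7463385640069, 'cx': 317.4370125536639, 'cy': 202.25397326253346, 'origin': array([0.60197087, 0.08520406, 0.36190375]), 'attitude': array([-0.13588951, -0.04532024,  0.31484718,  0.93827042])}
[[277.72194045 248.5885772 ]
 [273.18071721 140.2879377 ]
 [178.53731686 197.39196261]
 [321.12973516 174.09788431]
 [238.71047092 202.49962998]]
t 1.98 pos [0.6493 0.0231 0.1997] psi 37.1 F [ 0.3  0.9 -0.7] n 1
0.05,-0.03,-0.03,-0.1
t 1.98 pos [0.6493 0.0231 0.1997] psi 37.1 F [ 0.3  0.9 -0.7] n 7
0.02,-0.01,2.66,-0,0.01,-0.01,2.65,-0.1,0.02,-0.01,2.66,-0,0,0,1.57,-0,0,0,1.58,-0,0,0,1.57,-0,0,0,1.58,-0
```

View pics/w1.png

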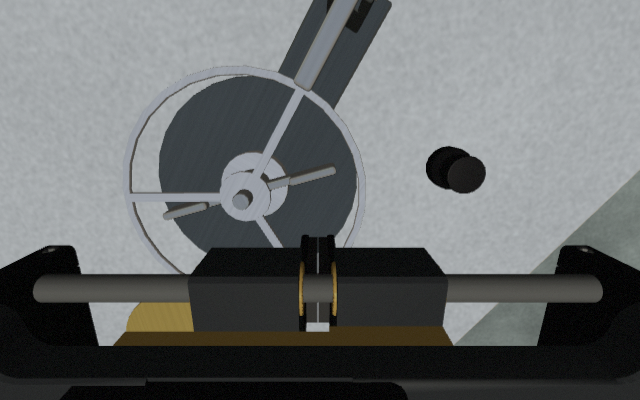

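Emit:
arm_command:
  moves: [0, 0, 2.65, 0, 0, 0, 2.65, 0, 0, 0, 2.65, 0, 0, 0, 1.6, 0, 0, 0, 1.6, 0, 0, 0, 1.6, 0, 0, 0, 1.5, 0, 0, 0, 0, 0, 0, 0, 0, 0]

```text
time: 2.73
ee_pos: [0.6487, 0.0251, 0.0579]
eef_rot: [0.444, 0.896, -0.0, -0.001]
ft_force: [-0.5, -0.3, 0.7]
width: 0.0007
grip_force: 0.0
```

```bash
python3 - <<'E'
from plan import *
rows([pol(29+41*i/11,.069,.057,36.2+41*i/11) for i in range(1,12)])
E
```

```text
t 2.73 pos [0.6487 0.0251 0.0579] psi 37.3 F [-0.5 -0.3  0.7] n 11
0.31,-0.11,0.09,-2.7,0.45,-0.01,0,-3.7,0.45,-0.02,0,-3.7,0.44,-0.01,0,-3.8,0.45,-0.02,0,-3.7,0.45,-0.01,0,-3.7,0.45,-0.02,0,-3.7,0.45,-0.01,0,-3.8,0.45,-0.01,0,-3.7,0.44,-0.02,0,-3.7,0.45,-0.01,0,-3.7
```

Emit:
arm_command:
  moves: [0.3, -0.1, 0.1, -2.7, 0.45, 0, 0, -3.7, 0.45, -0.02, 0, -3.7, 0.45, -0.02, 0, -3.7, 0.45, -0.02, 0, -3.7, 0.45, -0.02, 0, -3.7, 0.45, -0.02, 0, -3.7, 0.45, -0.02, 0, -3.7]

```text
time: 3.4
ee_pos: [0.623, 0.0452, 0.0586]
eef_rot: [0.208, 0.978, 0.001, 0.002]
ft_force: [5.6, -1.1, -4.5]
width: 0.0004
grip_force: 3.2
```

Emit:
arm_command:
  moves: [0.45, -0.02, 0, -3.7, 0.45, -0.02, 0, -3.7, 0.45, -0.02, 0, -3.7, 0, 0, 0, 0, 0, 0, 0, 0]

```text
time: 3.82
ee_pos: [0.6096, 0.0495, 0.0584]
eef_rot: [0.115, 0.993, 0.001, 0.001]
ft_force: [2.7, 1.4, 0.2]
width: 0.0003
grip_force: 1.3
```

```bash
cat >> plan.py <<'E'
def look(a0):
    ci=r.camera_info('top');im=r.camera('top');cv2.imwrite(f"pics/t{r.read_state()['time']:.2f}.png",im[:,:,::-1])
    p=np.array(r.read_state()['ee_pos'])[:2]-C;print('block local',np.degrees(np.arctan2(p[1],p[0])-Y)%360,'r',np.hypot(*p))
    return im,ci
E
python3 - <<'E'
from plan import *
im,ci=look(0)
o=ortho(ci,im[:,:,::-1],.078,C,.15,500);cv2.imwrite('pics/o2.png',np.clip(o*1.8,0,255).astype(np.uint8))
print(r.read_state()['joint_positions'])
rows([pol(68,.069,.057,77),pol(68,.069,.125,77)])
E
```

```text
block local 68.94834644578341 r 0.0688087570109118
[-0.39362489  0.44927918  0.30007645  1.69201961 -0.1522887   1.02153897
  1.298194  ]
t 3.87 pos [0.6096 0.0494 0.0582] psi 76.8 F [2.9 1.9 0.3] n 3
-0.11,0.02,0.12,-0.2,-0,-0,-3.4,-0,-0,-0,-3.4,-0
```

View pics/o2.png

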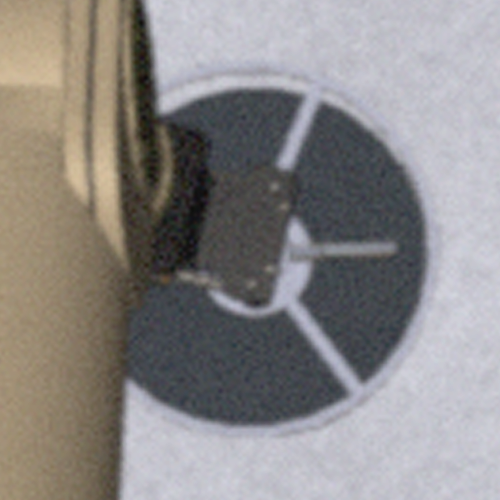

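```bash
python3 - <<'E'
from plan import *
rows([pol(67,.069,.057,76.8),pol(67,.069,.127,76.8),pol(243,.069,.135,-109.8)],tmax=7.0)
E
```

```text
t 3.87 pos [0.6096 0.0494 0.0582] psi 76.8 F [2.9 1.9 0.3] n 30
-0.23,0.01,0.12,-0,-0,0,-3.5,-0,-0,0,-3.5,-0,0.04,-0.51,-0.03,6.9,-0.02,-0.51,-0.03,6.9,-0.08,-0.5,-0.03,6.9,-0.14,-0.49,-0.03,6.9,-0.2,-0.47,-0.03,7,-0.26,-0.44,-0.03,6.9,-0.31,-0.41,-0.03,6.9,-0.35,-0.37,-0.03,6.9,-0.4,-0.32,-0.03,6.9
-0.43,-0.28,-0.03,6.9,-0.46,-0.22,-0.02,6.9,-0.48,-0.16,-0.03,6.9,-0.5,-0.1,-0.03,6.9,-0.51,-0.05,-0.03,7,-0.51,0.02,-0.03,6.9,-0.51,0.09,-0.03,6.9,-0.49,0.14,-0.03,6.9,-0.47,0.2,-0.03,6.9,-0.44,0.25,-0.03,6.9,-0.41,0.3,-0.03,6.9,-0.37,0.36,-0.03,6.9
-0.33,0.39,-0.03,6.9,-0.27,0.43,-0.03,6.9,-0.22,0.46,-0.03,7,-0.17,0.49,-0.03,6.9,-0.1,0.5,-0.03,6.9,-0.04,0.5,-0.03,6.9
```

Emit:
arm_command:
  moves: [-0.25, 0, 0, 0, 0, 0, -3.5, 0, 0, 0, -3.5, 0, 0, -0.5, 0, 6.9, 0, -0.5, 0, 6.9, -0.1, -0.5, 0, 6.9, -0.15, -0.5, 0, 6.9, -0.2, -0.45, 0, 7, -0.25, -0.45, 0, 6.9, -0.3, -0.4, 0, 6.9, -0.35, -0.35, 0, 6.9, -0.4, -0.3, 0, 6.9]

```text
time: 4.87
ee_pos: [0.598, 0.0041, 0.1271]
eef_rot: [0.614, 0.789, -0.0, -0.0]
ft_force: [0.4, -0.2, 0.2]
width: 0.0008
grip_force: 0.0
```

Emit:
arm_command:
  moves: [-0.45, -0.3, -0.1, 6.9, -0.45, -0.2, -0.1, 6.9, -0.5, -0.15, -0.1, 6.9, -0.5, -0.1, -0.1, 6.9, -0.5, -0.05, -0.1, 7, -0.5, 0, 0, 6.9, -0.5, 0.1, 0, 6.9, -0.5, 0.15, 0, 6.9, -0.45, 0.2, 0, 6.9, -0.45, 0.25, 0, 6.9, -0.4, 0.3, 0, 6.9, -0.35, 0.35, 0, 6.9]

```text
time: 5.87
ee_pos: [0.5797, -0.054, 0.1321]
eef_rot: [0.983, 0.185, -0.0, -0.0]
ft_force: [0.1, 0.8, 0.0]
width: 0.0001
grip_force: 0.0
```

Emit:
arm_command:
  moves: [-0.35, 0.4, 0, 6.9, -0.25, 0.45, 0, 6.9, -0.2, 0.45, 0, 7, -0.15, 0.5, 0, 6.9, -0.1, 0.5, 0, 6.9, -0.05, 0.5, 0, 6.9, 0, 0, 0, 0, 0, 0, 0, 0, 0, 0, 0, 0]

```text
time: 6.62
ee_pos: [0.5713, -0.0827, 0.132]
eef_rot: [0.986, -0.17, -0.0, -0.0]
ft_force: [-0.1, 0.2, 0.5]
width: 0.0004
grip_force: 0.0
```

```bash
python3 - <<'E'
from plan import *
print(r.read_state()['joint_positions'])
rows([pol(243,.069,.132,-109.8),pol(243,.069,.057,-109.8,5)])
E
```

```text
[-0.70763408  0.43014986  0.9737844   1.74447908 -0.38363766  1.17277801
 -1.53509927]
t 6.62 pos [ 0.5713 -0.0827  0.132 ] psi -109.5 F [-0.1  0.2  0.5] n 6
-0.16,0.02,0,0.3,0,-0,1.5,-0,0,-0,1.5,-0,0,-0,1.5,-0,0,-0,1.5,-0,0,-0,1.5,-0
```

Emit:
arm_command:
  moves: [-0.15, 0, 0, 0.3, 0, 0, 1.5, 0, 0, 0, 1.5, 0, 0, 0, 1.5, 0, 0, 0, 1.5, 0, 0, 0, 1.5, 0, 0, 0, 0, 0]

```text
time: 7.2
ee_pos: [0.5681, -0.0819, 0.0545]
eef_rot: [0.985, -0.173, -0.002, 0.0]
ft_force: [-0.4, -0.6, 0.1]
width: 0.0007
grip_force: 0.0
```

```bash
python3 - <<'E'
from plan import *
rows([pol(243+67*i/18,.069,.057,-109.8+67*i/18) for i in range(1,19)])
E
```

```text
t 7.2 pos [ 0.5681 -0.0819  0.0545] psi -109.9 F [-0.4 -0.6  0.1] n 18
0.61,-0.03,-0.25,-3.9,0.45,-0.02,0,-3.7,0.45,-0.01,0,-3.7,0.44,-0.01,0,-3.7,0.45,-0.02,0,-3.7,0.45,-0.01,0,-3.8,0.45,-0.02,0,-3.7,0.45,-0.01,0,-3.7,0.45,-0.02,0,-3.7,0.44,-0.01,0,-3.8,0.45,-0.02,0,-3.7,0.45,-0.01,0,-3.7
0.45,-0.02,0,-3.7,0.44,-0.01,0,-3.7,0.45,-0.02,0,-3.8,0.45,-0.01,0,-3.7,0.45,-0.01,0,-3.7,0.45,-0.02,0,-3.7
```

Emit:
arm_command:
  moves: [0.5, 0, -0.1, -3.7, 0.45, -0.02, 0, -3.7, 0.45, -0.02, 0, -3.7, 0.45, -0.02, 0, -3.7, 0.45, -0.02, 0, -3.7, 0.45, -0.02, 0, -3.7, 0.45, -0.02, 0, -3.7, 0.45, -0.02, 0, -3.7, 0.45, -0.02, 0, -3.7, 0.45, -0.02, 0, -3.7, 0.45, -0.02, 0, -3.7]

```text
time: 8.12
ee_pos: [0.6177, -0.0832, 0.0587]
eef_rot: [0.984, 0.181, -0.001, 0.0]
ft_force: [-6.0, -2.4, 2.3]
width: 0.0007
grip_force: 3.2
```

```bash
python3 - <<'E'
from plan import *
rows([pol(282+27*i/7,.069,.057,-70.8+27*i/7) for i in range(1,8)])
E
```

```text
t 8.12 pos [ 0.6177 -0.0832  0.0587] psi -69.2 F [-6.  -2.4  2.3] n 7
0.31,-0.13,0.17,-2.2,0.46,-0.01,0,-3.9,0.46,-0.02,0,-3.8,0.47,-0.01,0,-3.9,0.46,-0.02,0,-3.8,0.47,-0.01,0,-3.9,0.46,-0.02,0,-3.9
```

Emit:
arm_command:
  moves: [0.45, -0.1, 0.1, -3, 0.45, -0.02, 0, -3.8, 0.45, -0.02, 0, -3.8, 0.45, -0.02, 0, -3.8, 0.45, -0.02, 0, -3.8, 0.45, -0.02, 0, -3.8, 0.45, -0.02, 0, -3.8, 0, 0, 0, 0, 0, 0, 0, 0]

```text
time: 8.87
ee_pos: [0.6444, -0.0651, 0.058]
eef_rot: [0.919, 0.394, -0.0, 0.0]
ft_force: [-2.4, -3.8, 4.6]
width: 0.0006
grip_force: 2.4
```

```bash
python3 - <<'E'
from plan import *
im,ci=look(0)
rows([pol(307,.069,.057,-43),pol(307,.069,.13,-43),pol(123,.069,.13,-49.8)])
E
```

```text
block local 309.9193018110753 r 0.07000679477363439
t 8.92 pos [ 0.6444 -0.065   0.058 ] psi -43.7 F [-3.1 -4.5  3.6] n 7
-0.35,-0.1,0.1,-0.7,-0,-0,-3.65,0,-0,-0,-3.65,0,0.29,-3.44,-0,1.7,0.19,-3.44,-0,1.7,0.08,-3.45,-0,1.7,-0.01,-3.45,-0,1.7
```

Emit:
arm_command:
  moves: [-0.35, -0.1, 0.1, -0.7, 0, 0, -3.65, 0, 0, 0, -3.65, 0, 0.3, -3.45, 0, 1.7, 0.2, -3.45, 0, 1.7, 0.1, -3.45, 0, 1.7, 0, -3.45, 0, 1.7, 0, 0, 0, 0, 0, 0, 0, 0, 0, 0, 0, 0]

```text
time: 9.75
ee_pos: [0.5488, 0.037, 0.1293]
eef_rot: [0.938, 0.345, 0.001, -0.0]
ft_force: [-0.0, 0.3, 0.0]
width: 0.0007
grip_force: 0.0
```

```bash
python3 - <<'E'
from plan import *
im,ci=look(0)
g=cv2.cvtColor(im,cv2.COLOR_RGB2GRAY).astype(np.float32)
for b in (320.5,):
    a=np.radians(b)+Y
    for _ in range(4):
        p=ridge(ci,g,.078,C,a,np.linspace(.05,.084,20),.012)-C;a=np.median(np.arctan2(p[:,1],p[:,0]))
    print('wing B local',np.degrees(a-Y)%360)
rows([pol(123,.069,.13,-49.8),pol(123,.069,.057,-49.8,5)])
E
```

```text
block local 122.20073046182776 r 0.0693662751067756
wing B local 330.6184657506274
t 9.8 pos [0.5491 0.0362 0.1293] psi -49.7 F [-0.3  0.6  0.3] n 6
-0.1,0.04,-0.07,0.1,0,-0,1.46,0,0,-0,1.46,0,0,-0,1.46,0,0,-0,1.46,0,0,-0,1.46,0
```

Emit:
arm_command:
  moves: [0.1, 0, 0, 0, 0, 0, 1.45, 0, 0, 0, 1.45, 0, 0, 0, 1.45, 0, 0, 0, 1.45, 0, 0, 0, 1.45, 0, 0, 0, 0, 0]

```text
time: 10.38
ee_pos: [0.5481, 0.0361, 0.0539]
eef_rot: [0.939, 0.344, -0.002, 0.0]
ft_force: [-0.3, -0.2, -0.6]
width: 0.0005
grip_force: 0.0
```

```bash
python3 - <<'E'
from plan import *
rows([pol(123+35*i/10,.069,.057,-49.8+35*i/10) for i in range(1,11)])
E
```

```text
t 10.38 pos [0.5481 0.0361 0.0539] psi -49.7 F [-0.3 -0.2 -0.6] n 10
-0.44,0.11,-0.31,-3.4,-0.42,0.01,0,-3.5,-0.42,0.01,0,-3.5,-0.42,0.01,0,-3.5,-0.42,0.02,0,-3.5,-0.43,0.01,0,-3.5,-0.42,0.01,0,-3.5,-0.42,0.02,0,-3.5,-0.42,0.01,0,-3.5,-0.42,0.01,0,-3.5
```

Emit:
arm_command:
  moves: [-0.45, 0.1, -0.2, -3.4, -0.42, 0.01, 0, -3.5, -0.42, 0.01, 0, -3.5, -0.42, 0.01, 0, -3.5, -0.42, 0.01, 0, -3.5, -0.42, 0.01, 0, -3.5, -0.42, 0.01, 0, -3.5, -0.42, 0.01, 0, -3.5, -0.42, 0.01, 0, -3.5]

```text
time: 11.13
ee_pos: [0.5292, 0.0067, 0.0592]
eef_rot: [0.809, 0.587, 0.001, -0.001]
ft_force: [1.2, 6.1, -2.2]
width: 0.0005
grip_force: 3.2
```

```bash
python3 - <<'E'
from plan import *
p=np.array(r.read_state()['ee_pos'])[:2]-C;l=np.degrees(np.arctan2(p[1],p[0])-Y);print(l)
rows([pol(l+2*i,.069,.057,l+2*i-172.8) for i in range(1,7)])
E
```

```text
152.17027593502732
t 11.13 pos [0.5292 0.0067 0.0592] psi -18.1 F [ 1.2  6.1 -2.2] n 6
-0.24,-0.08,0.22,0.6,-0.24,0,-0,-2,-0.24,0.01,-0,-2,-0.24,0,-0,-2,-0.24,0.01,-0,-2,-0.24,0,-0,-2
```

Emit:
arm_command:
  moves: [-0.24, 0, 0.1, -2, -0.24, 0, 0, -2, -0.24, 0, 0, -2, -0.24, 0, 0, -2, 0, 0, 0, 0, 0, 0, 0, 0]

```text
time: 11.63
ee_pos: [0.5268, -0.0015, 0.0586]
eef_rot: [0.767, 0.642, 0.001, -0.001]
ft_force: [-2.8, 9.7, 4.2]
width: 0.0004
grip_force: 4.8
```

Emit:
arm_command:
  moves: [-0.2, 0, 0, -1, -0.2, 0, 0, -1, 0, 0, 0, 0]

```text
time: 11.88
ee_pos: [0.5263, -0.002, 0.0587]
eef_rot: [0.755, 0.656, 0.003, -0.002]
ft_force: [-1.8, 20.7, 3.9]
width: 0.0005
grip_force: 10.4
```

```bash
python3 - <<'E'
from plan import *
p=np.array(r.read_state()['ee_pos'])[:2]-C;l=np.degrees(np.arctan2(p[1],p[0])-Y);print(l)
rows([pol(l+2*i,.069,.057,l+2*i-172.8) for i in range(1,2)])
E
```

```text
159.8193172848297
t 11.88 pos [ 0.5263 -0.002   0.0587] psi -8.0 F [-1.8 20.7  3.9] n 1
-0.24,-0.06,0.17,3
```

Emit:
arm_command:
  moves: [-0.15, 0, 0, 0, 0, 0, 0, 0, 0, 0, 0, 0]

```text
time: 12.13
ee_pos: [0.5262, -0.0021, 0.0587]
eef_rot: [0.755, 0.656, 0.003, -0.003]
ft_force: [-1.3, 25.5, 2.5]
width: 0.0004
grip_force: 12.4
```

Emit:
arm_command:
  moves: [0.4, 0, 0, 0, 0.4, 0, 0, 0, 0, 0, -3.5, 0, 0, 0, -3.5, 0, 0, 0, -3.5, 0, 0, 0, 0, 0]

```text
time: 12.63
ee_pos: [0.5301, -0.0024, 0.1696]
eef_rot: [0.757, 0.654, 0.004, 0.003]
ft_force: [1.1, -0.3, 0.7]
width: 0.0005
grip_force: 0.0
```

```bash
python3 - <<'E'
from plan import *
im,ci=look(0)
o=ortho(ci,im[:,:,::-1],.078,C,.15,400);cv2.imwrite('pics/o3.png',np.clip(o*1.8,0,255).astype(np.uint8))
g=cv2.cvtColor(im,cv2.COLOR_RGB2GRAY).astype(np.float32)
for b in (352,172):
    a=np.radians(b)+Y
    for _ in range(4):
        p=ridge(ci,g,.078,C,a,np.linspace(.05,.084,20),.012)-C;a=np.median(np.arctan2(p[:,1],p[:,0]))
    print('wing local',np.degrees(a-Y)%360)
u=np.array([-np.sin(Y),np.cos(Y)]);G=C+u*.135
print(r.read_state()['joint_positions'])
rows([(*G,.165,7.2,2)])
E
```

```text
block local 159.38273766708264 r 0.06597501120099035
wing local 359.77953646332185
wing local 161.93340496157194
[-0.58350929  0.1602535   0.55497712  1.82187738 -0.09220865  1.17769019
 -0.14518485]
t 12.68 pos [ 0.5289 -0.0021  0.1666] psi -8.3 F [-0.3  0.  -1.6] n 4
3.11,0.74,0.04,-3.9,3.04,0.95,0.04,-3.9,2.98,1.15,0.04,-3.9,2.89,1.35,0.04,-3.8
```

View pics/o3.png

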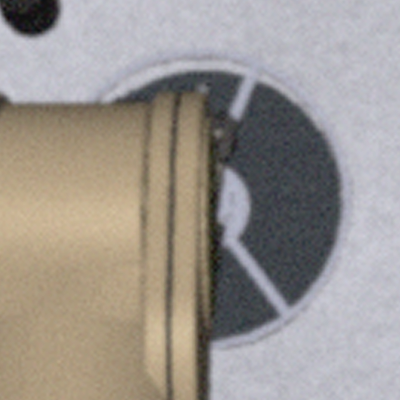

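Emit:
arm_command:
  moves: [3.1, 0.75, 0, -3.9, 3, 0.95, 0, -3.9, 3, 1.15, 0, -3.9, 2.9, 1.35, 0, -3.8, 0, 0, 0, 0, 0, 0, 0, 0, 0, 0, 0, 0]
  fingers: 50

```text
time: 13.27
ee_pos: [0.5733, 0.1159, 0.1619]
eef_rot: [0.662, 0.75, -0.001, 0.0]
ft_force: [0.5, -0.2, 0.4]
width: 0.0384
grip_force: 0.0
```

```bash
python3 - <<'E'
from plan import *
im,ci=look(0)
w=r.camera('wrist');cw=r.camera_info('wrist')
o=ortho(ci,im[:,:,::-1],.078,C,.15,400);o2=cv2.resize(w[:,:,::-1],(640,400))
cv2.imwrite('pics/o4.png',np.hstack([np.clip(o*1.8,0,255).astype(np.uint8)[:, :400],o2[:,120:520]]))
print(r.read_state()['width'])
u=np.array([-np.sin(Y),np.cos(Y)]);G=C+u*.135
print('grip px in composite',proj(cw,[[*G,.101],[*(C+u*.115),.101],[*(C+u*.195),.11]])-[120,0]+[400,0])
rows([(*G,.165,7.2,1),(*G,.076,7.2,5)])
E
```

```text
block local 91.26745538748249 r 0.1343883739176775
0.04156283370478239
grip px in composite [[601.78876661 216.04522259]
 [601.7327578  240.11155003]
 [602.16431036 137.39493925]]
t 13.37 pos [0.5733 0.1155 0.1624] psi 7.1 F [-0.6 -0.1  0.9] n 6
0.07,0.3,-0.26,-0.1,-0,-0,1.78,-0,-0,-0,1.78,-0,-0,-0,1.78,-0,-0,-0,1.78,-0,-0,-0,1.78,-0
```

View pics/o4.png

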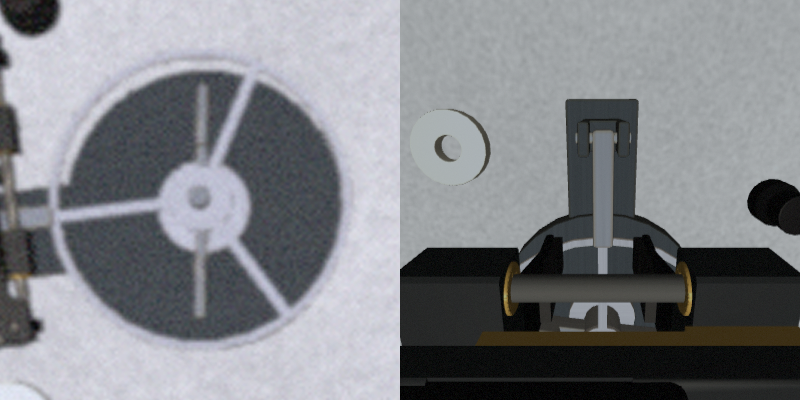

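Emit:
arm_command:
  moves: [0.05, 0.2, 0, 0, 0, 0, 1.7, 0, 0, 0, 1.7, 0, 0, 0, 1.7, 0, 0, 0, 1.7, 0, 0, 0, 1.7, 0, 0, 0, 0, 0, 0, 0, 0, 0]

```text
time: 14.03
ee_pos: [0.575, 0.1174, 0.0774]
eef_rot: [0.661, 0.75, -0.001, -0.0]
ft_force: [0.7, -0.3, 0.6]
width: 0.0435
grip_force: 0.0
```

Emit:
arm_command:
  moves: [0, 0, 0, 0, 0, 0, 0, 0, 0, 0, 0, 0, 0, 0, 0, 0, 0, 0, 0, 0]
  fingers: 0
  squeeze: 6

```text
time: 14.45
ee_pos: [0.5757, 0.1182, 0.0781]
eef_rot: [0.661, 0.75, 0.001, 0.0]
ft_force: [11.1, 1.8, -1.9]
width: 0.018
grip_force: 6.4
```

```bash
python3 - <<'E'
from plan import *
s=r.read_state();print(s['width'],s['grip_force'])
u=np.array([-np.sin(Y),np.cos(Y)]);p=np.array(s['ee_pos']);l=(p[:2]-C)@u;x=(p[:2]-C)@[u[1],-u[0]];print('radial',l,'side',x)
R0=.195-l;z0=p[2]
th=np.radians(np.linspace(0,112,29))[1:]
rows([(*(p[:2]+u*R0*(1-np.cos(t))),z0+R0*np.sin(t),7.2) for t in th])
E
```

```text
0.018012520954132773 6.392982378602028
radial 0.1366980039516979 side -0.00022582257632318788
t 14.45 pos [0.5757 0.1182 0.0781] psi 7.3 F [11.1  1.8 -1.9] n 28
0.01,0,-0.41,0.1,0.05,-0,-0.4,-0,0.07,-0,-0.4,-0,0.1,-0,-0.4,-0,0.12,-0,-0.38,-0,0.15,-0,-0.38,-0,0.18,-0,-0.37,-0,0.21,-0,-0.35,-0,0.22,-0,-0.34,-0,0.25,-0,-0.32,-0,0.28,-0,-0.3,-0,0.29,-0,-0.28,-0
0.31,-0,-0.26,-0,0.33,-0,-0.24,-0,0.35,-0,-0.22,-0,0.35,-0,-0.19,-0,0.38,-0,-0.17,-0,0.38,-0,-0.13,-0,0.39,-0,-0.12,-0,0.4,-0,-0.08,-0,0.4,-0,-0.06,-0,0.41,-0,-0.03,-0,0.4,-0,0,-0,0.41,-0.01,0.03,-0
0.4,0,0.06,-0,0.4,0,0.08,-0,0.39,0,0.12,-0,0.38,0,0.13,-0
```

Emit:
arm_command:
  moves: [0, 0.1, 0, 0, 0, 0, 0, 0, 0, 0, 0, 0, 0, 0, 0, 0]

```text
time: 14.78
ee_pos: [0.577, 0.1184, 0.078]
eef_rot: [0.661, 0.75, 0.001, 0.0]
ft_force: [3.2, 0.2, 2.9]
width: 0.0159
grip_force: 6.0
```

Gripped on 16 mm. Swing up along the arc.

Emit:
arm_command:
  moves: [0, 0, -0.4, 0, 0.05, 0, -0.4, 0, 0.07, 0, -0.4, 0, 0.1, 0, -0.4, 0, 0.12, 0, -0.38, 0, 0.15, 0, -0.38, 0, 0.18, 0, -0.37, 0, 0.2, 0, -0.35, 0, 0.22, 0, -0.34, 0, 0.25, 0, -0.32, 0, 0.28, 0, -0.3, 0, 0.29, 0, -0.28, 0]

```text
time: 15.78
ee_pos: [0.5746, 0.1367, 0.121]
eef_rot: [0.661, 0.75, 0.0, 0.001]
ft_force: [6.1, -0.8, -2.0]
width: 0.0158
grip_force: 6.0
```

```bash
cat > k.py <<'E'
from plan import *
s=r.read_state();u=np.array([-np.sin(Y),np.cos(Y)]);p=np.array(s['ee_pos']);l=(p[:2]-C)@u;z=p[2]+.019-.095
print('w',s['width'],'theta',np.degrees(np.arctan2(z,.195-l)),'R',np.hypot(z,.195-l),np.round(s['ft_force'],1),np.round(s['torque'],2))
E
python3 k.py
```

```text
w 0.015752167667852604 theta 48.52459479452869 R 0.06009351242781364 [ 6.1 -0.8 -2. ] [-0.26 -1.28 -0.01]
```

Emit:
arm_command:
  moves: [0.31, 0, -0.26, 0, 0.33, 0, -0.24, 0, 0.35, 0, -0.22, 0, 0.35, 0, -0.19, 0, 0.38, 0, -0.17, 0, 0.38, 0, -0.13, 0, 0.39, 0, -0.12, 0, 0.4, 0, -0.08, 0, 0.4, 0, -0.06, 0, 0.41, 0, -0.03, 0, 0.4, 0, 0, 0, 0.4, 0, 0.03, 0]

```text
time: 16.78
ee_pos: [0.569, 0.1812, 0.1358]
eef_rot: [0.661, 0.75, 0.0, 0.001]
ft_force: [4.8, -1.6, 1.1]
width: 0.0162
grip_force: 6.0
```

Emit:
arm_command:
  moves: [0.4, 0, 0.06, 0, 0.4, 0, 0.08, 0, 0.4, 0, 0.12, 0, 0.4, 0, 0.13, 0, 0.38, 0, 0.15, 0, 0.36, 0, 0.17, 0, 0, 0, 0, 0, 0, 0, 0, 0]

```text
time: 17.45
ee_pos: [0.5658, 0.2058, 0.1285]
eef_rot: [0.661, 0.751, 0.001, 0.0]
ft_force: [7.1, 1.4, 0.1]
width: 0.0157
grip_force: 6.0
```

```bash
python3 - <<'E'
exec(open('k.py').read())
im=r.camera('side');cv2.imwrite('pics/s5.png',np.clip(cv2.resize(im[150:350,120:400,::-1],(784,560))*1.3,0,255).astype(np.uint8))
E
```

```text
w 0.01571019018402253 theta 119.65120773316055 R 0.060384600320421276 [7.1 1.4 0.1] [ 0.4  -1.31 -0.01]
```

View pics/s5.png

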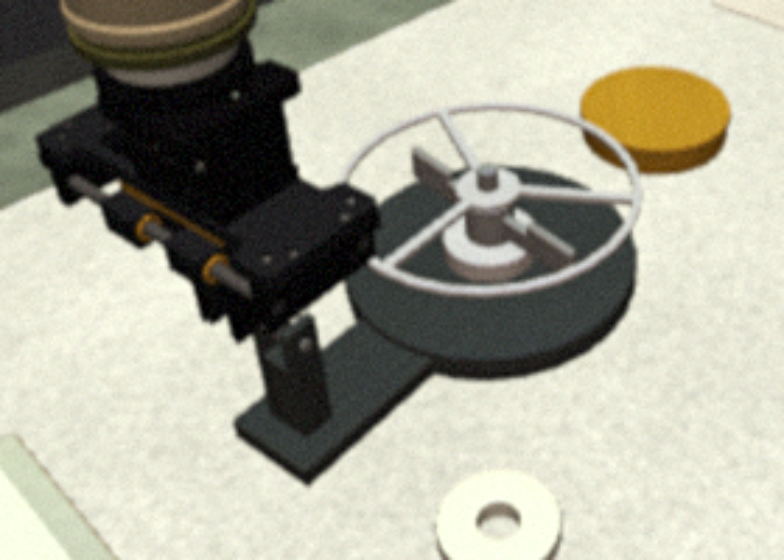

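Emit:
arm_command:
  moves: [0, 0, 0, 0, 0, 0, 0, 0, 0, 0, 0, 0, 0, 0, 0, 0, 0, 0, 0, 0, 0, 0, 0, 0]
  fingers: 60

```text
time: 18.0
ee_pos: [0.565, 0.205, 0.1282]
eef_rot: [0.661, 0.75, -0.0, -0.0]
ft_force: [0.8, 0.3, 0.1]
width: 0.0471
grip_force: 0.0
```

Emit:
arm_command:
  moves: [0, 0, -2, 0, 0, 0, -3, 0, 0, 0, -3, 0, 0, 0, -3, 0, -3, 0, 0, 0, -3, 0, 0, 0, -3, 0, 0, 0, -3, 0, 0, 0, -3, 0, 0, 0, -3, 0, 0, 0, 0, 0, 0, 0, 0, 0, 0, 0]

```text
time: 19.0
ee_pos: [0.588, 0.0243, 0.2385]
eef_rot: [0.662, 0.749, -0.0, 0.0]
ft_force: [-0.8, 1.2, 0.1]
width: 0.0522
grip_force: 0.0
```

```bash
python3 - <<'E'
exec(open('k.py').read())
a=r.camera('side')[150:350,120:400,::-1];b=r.camera('top')[80:300,150:450,::-1]
cv2.imwrite('pics/s6.png',np.clip(np.hstack([cv2.resize(a,(400,286)),cv2.resize(b,(390,286))])*1.4,0,255).astype(np.uint8))
E
```

```text
w 0.052184155114044416 theta 46.71504729732783 R 0.22318725865178618 [-0.8  1.2  0.1] [-0.    0.03 -0.03]
```

View pics/s6.png

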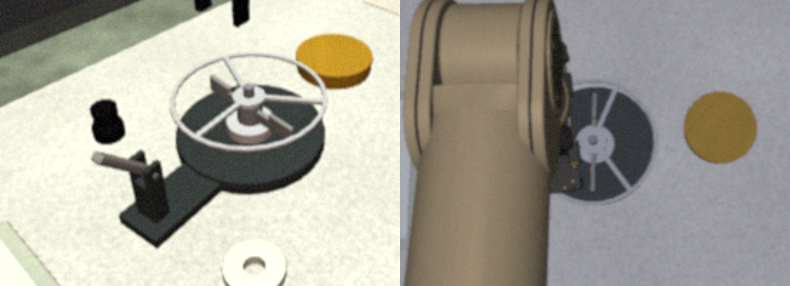

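The picture shows the keeper resting open at its stop (side view, about 120,162). The nut wings point at the stop angle and the bystanders are where they were.

```bash
python3 -c "
from bench import r
print(r.close_job())"
```

```text
the job is handed in; nothing more can be done
None
```

The brake nut is turned counter-clockwise to its stop, the keeper is swung over and stays open by itself, and the can, loupe and core were not moved; the job was handed in at about 19 s.

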